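# Load a specimen disc into the test holder on its paddle

## Robot

A 7-joint arm with a two-finger parallel gripper is mounted at the origin on the work surface. World frame = base frame: x ahead of the robot, y to its left, z up, the work surface at z = 0. Lengths are in m, angles in rad, forces in N, time in s.
With the tool pointing down it reaches from about 0.425 to 0.8 m from the base axis. Payload 8.3 kg.
Tool frame: the origin (TCP) lies midway between the tips of the shut fingers; the grasp point (between the pads) lies 19 mm behind it; z points along the fingers, y is the direction in which the jaws open and shut (so a half turn about z gives the same grasp; the last joint's range is limited). The gripper opens to 85 mm and grips with 20 to 120 N. Pads are 22 mm wide; open, the fingers measure 114 mm over their backs; the gripper's body (76 mm by 85 mm) begins 54 mm behind the grasp point. The pads swing forward as they close: fully open they stand 13 mm farther back than shut.
Start: joints at [-1.332, 0.383, 0.016, 1.37, -0.006, 1.388, -0.046], TCP at [0.186, 0.597, 0.231] pointing down, gripper open.
Joint ranges: [-2.95, 2.95], [-0.25, 2.06], [-1.52, 1.56], [0.18, 2.33], [-1.44, 4.58], [0.02, 2.06], [-3.01, 3.01]. Speed limits (rad/s): [2.39, 2.39, 3.01, 3.01, 3.14, 3.14, 3.14].

## Interface

Orientations are given as a unit quaternion [x, y, z, w].
In Python, from rig import telemetry, optics, finish_job, finder gives the robot as it stands.
- The arm moves only by the tool servo_tool, never from a script. Its argument "series" is a list that holds one entry, the list of rows, each a list of 6 numbers: the shift along the tool's x, y, z in units of 40 mm (1.0 is 40 mm), then the turn, a rotation vector about the tool's x, y, z in degrees. In form: [[[tx, ty, tz, ax, ay, az], ...]]. A call has 1 to 20 rows; each row shifts and turns the commanded pose from where the row before left it, along the tool's axes as they then stand; what a row does not reach is not made up. A row lasts 1/8 s, in which the tool goes at most 62.5 mm and 10.7 degrees, less where a joint would pass 70% of its speed; a pose out of reach is approached as far as the arm can. A call is refused whole if a number of a shift passes 1 or a number of a turn 10.7, either way. A call with a gripper value outside its range is refused whole. "fingers" is the opening in per cent of the stroke, from 0 (shut) to 100 (fully open), set as the call begins (left out, the last holds). The fingers move at their own pace and stop on an object; "grip_force" is the grip in N (left out, the last holds). Time passes only in rows, so rows that do not move let the fingers close. It gives the time, the measured TCP pose, the force and the opening at its end, in the units of the state.
- telemetry.get_state(): the state, without advancing time (a new reading comes with each control period).
- optics.get_image(name): name is "scene" or "top" or "wrist"; returns the picture (480x640x3 uint8, red, green, blue); there is no depth.
- optics.camera_info(name): a dict with "fx", "fy", "cx", "cy" (pixels), "distortion" ([k1, k2, p1, p2, k3] as OpenCV has them; the pictures are not rectified), "extrinsics" (4x4, takes a point from camera to world coordinates). Camera axes: x right, y down, z forward; pixel columns grow to the right and rows downward; lengths in m; the calibration is good to about 2 mm. A picture is of the moment at which its call begins: read the wrist's pose just before it. camera_info takes no time and is no camera call; for the wrist camera it gives the pose at the moment of the call.
- finish_job(): hands the job in, once; it reports no verdict.
Trained networks look in the newest picture that a camera, given by its name, has taken for a name from the list of things; names that differ only in an ending like _2 or _b are one class to them, and where a whole thing is asked for, a point or a joint stands for the part that bears it (a point fixed in the world has none). Each returns a list of dicts, best first, with "confidence" (0 to 1); they miss things now and then, are a little off and sometimes report something else, mostly with a low value. They report only what shows in the picture. A call takes as long as a camera call. They do not tell look-alikes from the thing itself.
- finder.regions_of(query, camera): "mask" (480x640 bool, what is visible of it) and "extent" ([left, top, right, bottom] in pixels, round what is visible of it).
- finder.mark_of(query, camera): "at" ([row, column] in pixels: a listed point, or the origin of a listed thing).
The state is a dict: "t": time; "qpos": joint angles; "dq": joint speeds; "tau": joint torques, N m; "tool_pos": TCP position; "eef_rot": TCP orientation; "ft_force": force on the tool from outside, world axes, zero at the start; "ft_torque": the same for the moment, N m; "finger_gap": finger opening in m.
Only numpy, scipy, OpenCV 4.12 (cv2) and the standard library are available. Lean on these libraries where they do the work, as an engineer would, in place of code of your own. Each camera call takes 0.05 s, during which the arm holds its last target.

## Task

The metal specimen disc lies loose on the tip of the black paddle. Pick the paddle up by its handle and carry the disc level on it to the test holder, lower it gently so that the disc is left lying flat in the holder's square recess, draw the paddle out from under it and lay the paddle back on its rest the way it lay. Do not touch the disc with the gripper or tip it, and leave the other things on the bench where they are.

Things in the scene. Friction and masses are not known exactly. Their poses are not given: they have to be found in the camera images.
- disc_center (a point): Centre of the loose plain aluminium specimen disc, 60 mm diameter, 8 mm thick, about 60 g; z is its axis (up). At the start it lies by its weight alone on the paddle's blade, its centre level with the paddle's grip point, 130 mm (+-5) ahead of it and within 3 mm of the blade's middle line.
- paddle_grip (a point): Grip point (mid-height of the handle, near the balance point with the disc on) of the loose black paddle, 220 g; x points to the blade tip, z up. Handle: bar 22 mm wide (y), 24 mm high, from 95 mm behind this point to 45 mm ahead. Flat blade, 26 mm wide, 4 mm thick, goes on to 148 mm ahead; its top is 4 mm, its underside 8 mm below this point. Grasp across y from above.
- paddle_tip (a point): Middle of the far edge of the paddle's blade, on its top face: 148 mm ahead of the grip point and 4 mm below it. Axes as the paddle's.
- rest: Fixed rest: base plate 10 mm high with two wooden saddles under the handle. Origin on the bench below where the disc starts; x as the blade points, z up. Saddles 18 mm long, centred at x = -205 and -90 mm, tops 42 mm up, cheeks 7 mm higher, 50 mm apart. The paddle's grip point belongs at x = -130 mm, y = 0, 54 mm up; fingers fit between the saddles, down to the plate.
- holder_seat (a point): Centre of the floor of the square recess (76 mm inside, rim 3 mm high, 8 mm thick) on top of the fixed grey test holder, 60 mm above the bench. A slot 40 mm wide along x, open above and to -x (the paddle's side), 48 mm deep, walled off 38 mm beyond this point (+x), splits it into two rails; the disc bridges it, centre 4 mm above this point. z up. Two 40 mm high terminals beside it.
- coil: Bystander: copper coil on a black former, 56 mm in diameter, 38 mm high, loose; origin at the centre of its underside.
- jar: Bystander: small glass jar with a steel lid, 42 mm in diameter, 50 mm high, loose; origin at the centre of its underside.
- box: Bystander: aluminium component box 60 x 100 x 42 mm with a black knob, 54 mm high over all, loose; origin at the centre of its underside.
Mind the look-alikes: they are no part of the job. What is shaped like the part that bears holder_seat but turquoise is not meant.

How it is judged:
On the way, in this order (a step that is already met when the one before it is completed fails the run):
1. the disc, lying on the held paddle, is level over the holder, touching it not yet (horizontal distance between disc_center and holder_seat below 0.025 m and z of disc_center in the frame of holder_seat above 0.006 m and contact force between disc and paddle above 0.1 N and contact force between the fingers and paddle above 1 N and contact force between disc and holder below 0.01 N), for 0.1 s.
2. the disc lies flat in the recess of the holder, free of the paddle (horizontal distance between disc_center and holder_seat below 0.012 m and z of disc_center in the frame of holder_seat between 0.002 and 0.006 m and angle between disc_center's own z axis and vertical below 0.06 rad and contact force between disc and paddle below 0.01 N), for 0.2 s.
At the end, for the whole second after the job is handed in: The disc lies flat (0.06 rad), at rest and free of the paddle on the recess floor, centre within 12 mm of the recess centre; the paddle lies at rest on its rest, upright, blade pointing as before, grip point within 25 mm lengthwise, 20 mm sideways and about 5 mm in height of its place there (all of step 2 and x of paddle_grip in the frame of rest between -0.155 and -0.105 m and y of paddle_grip in the frame of rest between -0.02 and 0.02 m and z of paddle_grip in the frame of rest between 0.048 and 0.059 m and x of paddle_tip in the frame of rest above -0.02 m and angle between paddle_grip's own z axis and vertical below 0.08 rad and contact force between paddle and rest above 0.5 N and linear speed of each of disc, paddle below 0.01 m/s); the robot touches nothing.
It fails at once if the disc is tipped by more than 15 degrees (angle between disc_center's own z axis and vertical above 0.26 rad).
It fails at once if the gripper or arm touches the disc (contact force between any of the fingers, the arm and disc above 0.3 N).
It fails at once if the disc is dropped or pressed hard on the holder (over 15 N) (contact force between disc and holder above 15 N).
It fails at once if a bystander is moved by more than 20 mm (distance of any of coil, jar, box from where it was at the start of the episode above 0.02 m).
It also fails if it takes over 67 s, if anything falls off the work surface, if the arm or the gripper's body presses on something with over 40 N, if the wrist force passes 120 N, or if a joint passes its speed limit or range.

## Working session

There is one attempt and no reset: what is moved stays moved. The work goes in short steps, Python scripts to look and compute and a tool call to move; the robot and the scene stay as the last step left them, time stands still between calls to the robot, and variables do not carry over. Pictures are saved under pics/ and viewed, and the job is handed in when it is done.

Besides the shell and the picture viewer there is one more tool, called after ">>>" in YAML: its name, and indented under it one key for each argument. servo_tool: Moves the arm, as the interface text tells. Its arguments: {"type":"object","properties":{"series":{"type":"array"},"fingers":{"type":"number"},"grip_force":{"type":"number"}},"required":["series"]}

```bash
ls; mkdir -p pics; python3 - <<'E'
from rig import telemetry, optics, finder
import cv2,numpy as np
s=telemetry.get_state()
for k,v in s.items(): print(k,np.round(v,4))
for n in ["scene","top"]:
    im=optics.get_image(n); cv2.imwrite(f"pics/{n}0.png",im[:,:,::-1])
    ci=optics.camera_info(n); print(n,{k:np.round(v,4).tolist() for k,v in ci.items()})
    for q in ["disc_center","paddle_grip","paddle_tip","rest","holder_seat","coil","jar","box"]:
        print(q,[(np.round(d["at"],1).tolist(),round(float(d["confidence"]),2)) for d in finder.mark_of(q,n)][:4])
print(telemetry.get_state()["t"])
E
```

```text
pics
t 0.0
qpos [-1.3319  0.3843  0.0163  1.3711 -0.0063  1.3882 -0.0465]
dq [ 0.0008 -0.0005 -0.0016 -0.0012  0.0016 -0.0008 -0.    ]
tau [ 5.00000e-04 -6.27607e+01  8.44300e-01 -3.71810e+01  1.66000e-02
  1.44000e-02 -0.00000e+00]
tool_pos [0.1856 0.5963 0.2303]
eef_rot [ 1.503e-01  9.886e-01 -1.000e-03 -1.000e-04]
ft_force [-0.6147  0.5905 -0.2363]
ft_torque [0.052  0.0422 0.0469]
finger_gap 0.0851
scene {'fx': 606.4744, 'fy': 606.4744, 'cx': 321.3789, 'cy': 229.4413, 'distortion': [-0.1324, 0.0, 0.0, 0.0, 0.0], 'extrinsics': [[-0.1671, 0.7619, -0.6258, 1.3462], [0.9859, 0.1237, -0.1127, 0.0586], [-0.0085, -0.6358, -0.7718, 0.9684], [0.0, 0.0, 0.0, 1.0]]}
disc_center [([258.6, 446.4], 0.84)]
paddle_grip [([206.5, 443.2], 0.58), ([212.0, 367.3], 0.46)]
paddle_tip []
rest []
holder_seat [([227.0, 260.9], 0.81), ([308.0, 233.6], 0.77)]
coil [([328.3, 337.1], 0.8)]
jar [([212.7, 370.2], 0.96)]
box [([332.4, 425.7], 0.81), ([229.0, 256.9], 0.17)]
top {'fx': 489.817, 'fy': 489.817, 'cx': 323.2732, 'cy': 243.5166, 'distortion': [-0.0564, 0.0, 0.0, 0.0, 0.0], 'extrinsics': [[0.0261, -0.9979, 0.0585, 0.5498], [-0.9996, -0.0257, 0.0076, -0.0641], [-0.0061, -0.0587, -0.9983, 0.9394], [0.0, 0.0, 0.0, 1.0]]}
disc_center [([217.6, 201.8], 0.8), ([291.9, 205.7], 0.2)]
paddle_grip [([293.0, 205.1], 0.78)]
paddle_tip []
rest []
holder_seat [([138.4, 399.2], 0.73), ([232.7, 397.2], 0.63)]
coil [([153.4, 303.0], 0.63)]
jar [([301.8, 288.5], 0.63)]
box [([155.7, 224.8], 0.58)]
0.9
```

View pics/scene0.png

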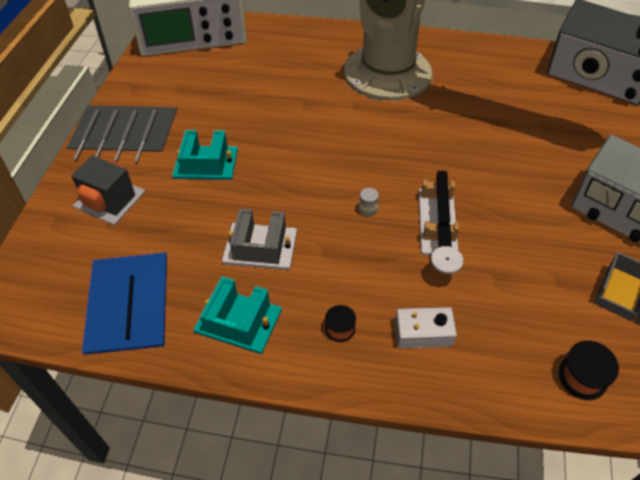

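View pics/top0.png

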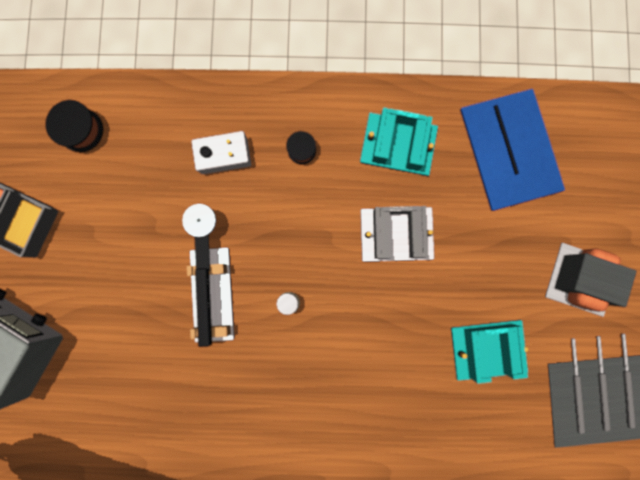

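```bash
python3 - <<'E'
import cv2,numpy as np
a=cv2.imread("pics/top0.png"); b=cv2.imread("pics/scene0.png")
c=cv2.resize(a[190:280,345:450],None,fx=5,fy=5,interpolation=cv2.INTER_CUBIC)
d=cv2.resize(b[195:285,210:310],None,fx=5,fy=5,interpolation=cv2.INTER_CUBIC)
o=np.zeros((450,1030,3),np.uint8);o[:,:525]=c;o[:,530:1030]=d
cv2.imwrite("pics/crop1.png",cv2.resize(o,(800,350)))
c=cv2.resize(a[190:360,160:260],None,fx=3.5,fy=3.5,interpolation=cv2.INTER_CUBIC)
d=cv2.resize(b[160:290,400:480],None,fx=4.57,fy=4.57,interpolation=cv2.INTER_CUBIC)[:595]
o=np.zeros((595,750,3),np.uint8);o[:c.shape[0],:350]=c;o[:d.shape[0],360:360+d.shape[1]]=d
cv2.imwrite("pics/crop2.png",o)
E
```

```text
(no output)
```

View pics/crop1.png

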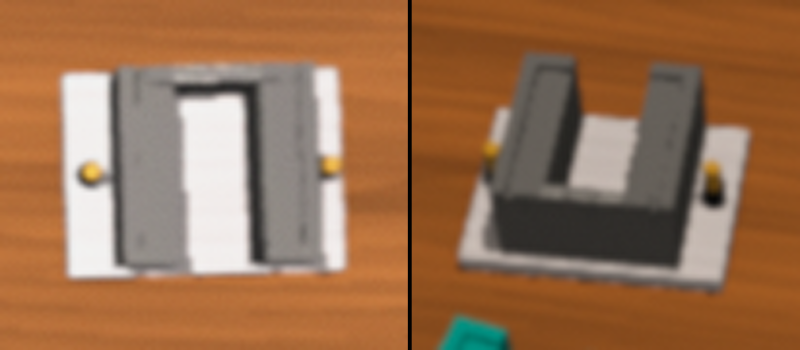

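View pics/crop2.png

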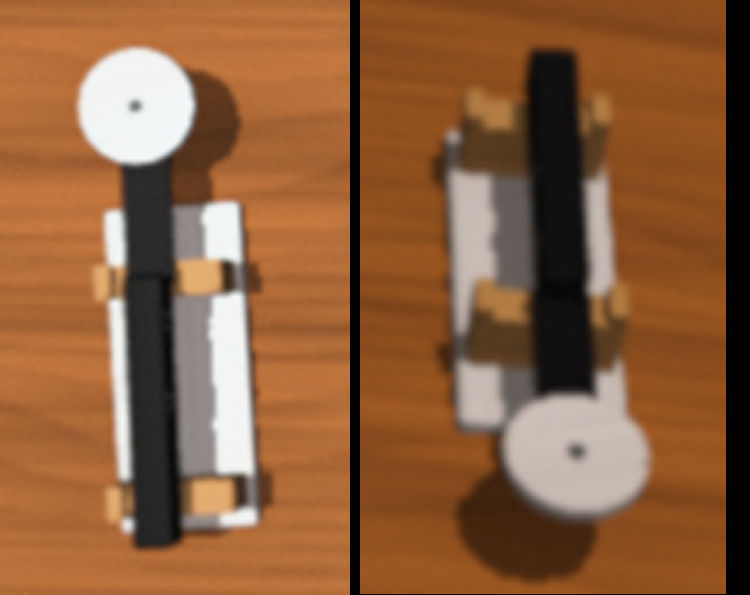

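```bash
cat > h.py <<'E'
import numpy as np,cv2,json
from scipy.spatial.transform import Rotation as R
def K(ci): return np.array([[ci["fx"],0,ci["cx"]],[0,ci["fy"],ci["cy"]],[0,0,1.]])
def ray(ci,cr):  # cr: col,row
    p=cv2.undistortPoints(np.array(cr,float).reshape(-1,1,2),K(ci),np.array(ci["distortion"],float)).reshape(-1,2)
    E=np.array(ci["extrinsics"]); d=np.c_[p,np.ones(len(p))]@E[:3,:3].T
    return E[:3,3],d
def onz(ci,cr,z):
    o,d=ray(ci,cr); return o+d*((z-o[2])/d[:,2])[:,None]
def proj(ci,P):
    E=np.linalg.inv(np.array(ci["extrinsics"]))
    return cv2.projectPoints(np.array(P,float).reshape(-1,1,3),cv2.Rodrigues(E[:3,:3])[0],E[:3,3],K(ci),np.array(ci["distortion"],float))[0].reshape(-1,2)
E
python3 - <<'E'
from rig import optics, finder
from h import *
for n in ["top","scene"]:
    im=cv2.imread(f"pics/{n}0.png"); ci=optics.camera_info(n)
    # hand: disc top outline ellipse by brightness
    m=finder.regions_of("disc_center",n)
    for r in m[:2]:
        mk=r["mask"].astype(np.uint8); M=cv2.moments(mk,True); print(n,"disc",r["confidence"],r["extent"],M["m10"]/M["m00"],M["m01"]/M["m00"],onz(ci,[[M["m10"]/M["m00"],M["m01"]/M["m00"]]],0.056))
    for r in finder.regions_of("paddle_grip",n)[:2]:
        mk=r["mask"].astype(np.uint8); ys,xs=np.nonzero(mk); print("paddle",r["confidence"],r["extent"])
        c=cv2.findNonZero(mk); print(cv2.minAreaRect(c), cv2.fitLine(c,cv2.DIST_L2,0,.01,.01).ravel())
    for q in ["holder_seat","rest","coil","jar","box"]:
        for r in finder.regions_of(q,n)[:3]:
            print(q,round(float(r["confidence"]),2),r["extent"])
    pts={"top":{"disc":([201.8,217.6],.054),"grip":([205,293],.066),"seat":([397.2,232.7],.06),"coil":([303,153.4],0),"jar":([288.5,301.8],0),"box":([224.8,155.7],0)},
     "scene":{"disc":([446.4,258.6],.054),"grip":([443.2,206.5],.066),"seat":([260.9,227],.06),"coil":([337.1,328.3],0),"jar":([370.2,212.7],0),"box":([425.7,332.4],0)}}[n]
    for k,(p,z) in pts.items(): print(k,onz(ci,[p],z).round(4))
E
```

```text
top disc 0.92 [184.7, 204.6, 217.0, 234.6] 198.76605504587155 219.75802752293578 [[0.63907822 0.17044804 0.056     ]]
top disc 0.7 [360.0, 203.8, 434.5, 263.6] 396.6974063400576 233.2667015981137 [[ 0.62357067 -0.18977376  0.056     ]]
paddle 0.75 [195.1, 235.5, 211.0, 345.1]
((202.36648559570312, 290.99188232421875), (109.92841339111328, 14.862997055053711), 88.72696685791016) [2.9384272e-02 9.9956816e-01 2.0236044e+02 2.8938321e+02]
holder_seat 0.92 [450.9, 320.6, 528.4, 385.4]
holder_seat 0.6 [359.2, 205.1, 433.9, 263.3]
holder_seat 0.56 [358.0, 108.4, 437.6, 176.2]
rest 0.79 [186.7, 247.1, 234.0, 339.2]
coil 0.74 [287.9, 128.1, 317.6, 163.5]
coil 0.46 [194.3, 235.0, 214.9, 344.3]
jar 0.97 [272.8, 290.7, 298.4, 314.4]
box 0.89 [192.5, 134.8, 252.4, 175.8]
box 0.36 [187.6, 246.3, 230.6, 342.6]
disc [[0.6434 0.1656 0.054 ]]
grip [[0.5071 0.1513 0.066 ]]
seat [[ 0.6243 -0.1901  0.06  ]]
coil [[ 0.7795 -0.013   0.    ]]
jar [[0.4916 0.0065 0.    ]]
box [[0.7716 0.1397 0.    ]]
scene disc 0.94 [430.8, 244.5, 463.2, 274.1] 446.6770098730606 259.935119887165 [[0.64185484 0.17018965 0.056
[... 182 characters left out ...]
965332031, 207.9477996826172), (78.14935302734375, 13.712057113647461), 88.21009063720703) [3.7624493e-02 9.9929196e-01 4.4262314e+02 2.0885045e+02]
holder_seat 0.85 [170.5, 129.1, 235.5, 180.3]
holder_seat 0.62 [192.8, 276.8, 283.6, 350.2]
holder_seat 0.6 [222.9, 208.7, 297.4, 268.2]
rest 0.85 [419.3, 179.7, 459.0, 254.9]
coil 0.84 [323.7, 304.2, 357.5, 340.8]
coil 0.65 [395.4, 308.1, 456.2, 347.5]
jar 0.84 [358.7, 191.5, 379.0, 218.3]
box 0.66 [395.3, 308.1, 455.3, 346.6]
box 0.47 [224.5, 210.5, 298.6, 269.5]
disc [[0.6372 0.1698 0.054 ]]
grip [[0.517  0.1571 0.066 ]]
seat [[ 0.6225 -0.1915  0.06  ]]
coil [[ 0.7874 -0.0152 -0.    ]]
jar [[0.4992 0.0116 0.    ]]
box [[0.7705 0.1458 0.    ]]
```

```bash
cat >> h.py <<'E'
def plan(target_pos,yaw_deg,s=None):
    """remaining shift in tool units, turn (rotvec deg, tool axes). yaw = world angle of tool x, tool down"""
    from rig import telemetry
    s=s or telemetry.get_state()
    Rc=R.from_quat(s["eef_rot"])
    a=np.radians(yaw_deg); X=np.array([np.cos(a),np.sin(a),0]);Z=np.array([0,0,-1.]);Y=np.cross(Z,X)
    Rt=R.from_matrix(np.c_[X,Y,Z])
    rv=(Rc.inv()*Rt).as_rotvec(degrees=True)
    d=Rc.inv().apply(np.array(target_pos)-s["tool_pos"])/.04
    print("t",s["t"],"pos",np.round(s["tool_pos"],4),"F",np.round(s["ft_force"],2),"gap",round(s["finger_gap"],4))
    M=Rc.as_matrix();print("tool yaw",np.degrees(np.arctan2(M[1,0],M[0,0])).round(2),"z",M[:,2].round(4),"y",M[:,1].round(4))
    print("shift(units, current axes)",d.round(3),"turn",rv.round(2), "shift in target axes",(Rt.inv().apply(Rc.apply(d))).round(3))
E
python3 - <<'E'
from rig import telemetry, optics
from h import *
ci=optics.camera_info("wrist"); s=telemetry.get_state()
E=np.array(ci["extrinsics"]);T=np.eye(4);T[:3,:3]=R.from_quat(s["eef_rot"]).as_matrix();T[:3,3]=s["tool_pos"]
print(np.round(np.linalg.inv(T)@E,4),ci["fx"],ci["cx"],ci["cy"],ci["distortion"])
t=optics.camera_info("top")
# grip: paddle line & holder corners from top
for nm,p,z in [("hfront L",[350,263],.0)]: pass
print(onz(t,[[450,385],[528,320]],0.01), onz(t,[[7,195]],.1))
print(plan([.52,.10,.25],180))
E
```

```text
[[-3.000e-04 -9.596e-01 -2.815e-01  7.120e-02]
 [ 1.000e+00 -4.000e-04  3.000e-04 -1.800e-03]
 [-4.000e-04 -2.815e-01  9.596e-01 -1.419e-01]
 [ 0.000e+00  0.000e+00  0.000e+00  1.000e+00]] 384.2500196198891 323.5509989368255 242.168694780844 [-0.05689486  0.          0.          0.          0.        ]
[[ 0.34374759 -0.3024835   0.01      ]
 [ 0.46873564 -0.44981654  0.01      ]] [[0.67095257 0.50702551 0.1       ]]
t 1.6 pos [0.1857 0.5967 0.2313] F [-0.36  0.59 -0.  ] gap 0.0851
tool yaw 162.71 z [-1.e-04 -1.e-04 -1.e+00] y [ 2.972e-01  9.548e-01 -1.000e-04]
shift(units, current axes) [-11.67   -9.374  -0.468] turn [ -0.    -0.   -17.29] shift in target axes [ -8.357 -12.419  -0.469]
None
```

>>> servo_tool:
  series:
    - [[0,0,0,0,0,-8.6],[0,0,0,0,0,-8.7],[-0.8,-0.9,-0.04,0,0,0],[-0.8,-0.9,-0.04,0,0,0],[-0.8,-0.9,-0.04,0,0,0],[-0.8,-0.9,-0.04,0,0,0],[-0.8,-0.9,-0.04,0,0,0],[-0.8,-0.9,-0.04,0,0,0],[-0.8,-0.9,-0.04,0,0,0],[-0.8,-0.9,-0.04,0,0,0],[-0.8,-0.9,-0.04,0,0,0],[-0.8,-0.9,-0.04,0,0,0],[-0.8,-0.9,-0.04,0,0,0],[-0.8,-0.9,-0.04,0,0,0],[0,0,0,0,0,0],[0,0,0,0,0,0],[0,0,0,0,0,0]]
  fingers: 100

```text
t: 3.72
tool_pos: [0.5691, 0.1664, 0.2504]
eef_rot: [-0.001, 1.0, 0.0, -0.0]
ft_force: [0.8, -0.1, 0.7]
finger_gap: 0.0853
```

```bash
cat > wl.py <<'E'
import sys,pickle
from rig import telemetry, optics, finder
from h import *
name=sys.argv[1]
s=telemetry.get_state(); ci=optics.camera_info("wrist"); im=optics.get_image("wrist")
cv2.imwrite(f"pics/{name}.png",im[:,:,::-1]); pickle.dump((s,ci),open(f"pics/{name}.pkl","wb"))
print(s["t"],np.round(s["tool_pos"],4),np.round(s["dq"],3).tolist())
for q,z in [a.split(":") for a in sys.argv[2:]]:
    for d in finder.mark_of(q,"wrist")[:3]:
        r,c=d["at"]; print(q,round(float(d["confidence"]),2),(round(c,1),round(r,1)),onz(ci,[[c,r]],float(z)).round(4))
E
python3 wl.py w1 disc_center:.054 paddle_grip:.054 paddle_tip:.05 rest:0
```

```text
3.725 [0.5691 0.1664 0.2504] [-0.004, -0.003, 0.003, 0.001, 0.002, 0.0, 0.001]
disc_center 0.56 (325.6, 289.1) [[0.6431 0.167  0.054 ]]
paddle_grip 0.82 (314.0, 144.0) [[0.5089 0.1565 0.054 ]]
```

View pics/w1.png

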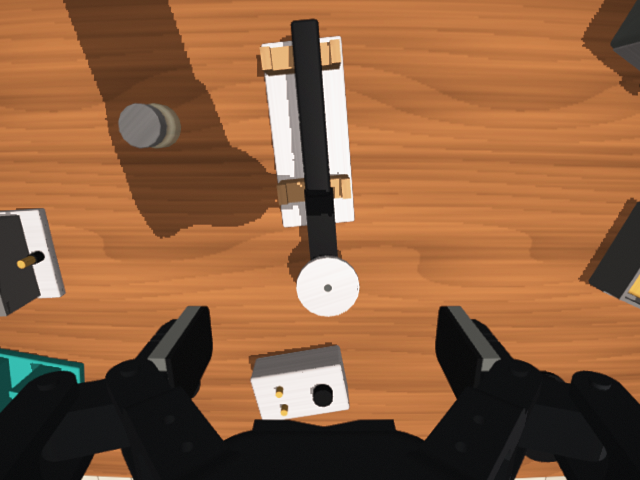

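```bash
python3 - <<'E'
from h import *
import pickle
im=cv2.imread("pics/w1.png"); s,ci=pickle.load(open("pics/w1.pkl","rb"))
g=im.max(axis=2)
L=[];Rr=[]
for r in range(30,186,4):
    row=g[r,285:345].astype(int); dark=np.nonzero(row<60)[0]
    L.append((285+dark.min()-.5,r));Rr.append((285+dark.max()+.5,r))
L=np.array(L);Rr=np.array(Rr)
print(np.c_[L,Rr][::5])
for z in (.066,.054):
  l=onz(ci,L,z);r=onz(ci,Rr,z);m=(l+r)/2
  print(z,"width",np.median(np.linalg.norm(l-r,axis=1)))
  p=np.polyfit(m[:,0],m[:,1],1);print("slope deg",np.degrees(np.arctan(p[0])),"y at .51",np.polyval(p,.51),"y at .64",np.polyval(p,.64),"resid",np.std(m[:,1]-np.polyval(p,m[:,0])))
# disc
b=(im.min(axis=2)>150).astype(np.uint8); b[:250]=0;b[322:]=0;b[:,:290]=0;b[:,365:]=0
c=max(cv2.findContours(b,cv2.RETR_EXTERNAL,cv2.CHAIN_APPROX_NONE)[0],key=len)
e=cv2.fitEllipse(c);print(e,onz(ci,[e[0]],.058))
cv2.imwrite("pics/w1c.png",cv2.resize(im[0:330,230:400],None,fx=1.8,fy=1.8,interpolation=cv2.INTER_CUBIC))
E
```

```text
[[290.5  30.  318.5  30. ]
 [292.5  50.  319.5  50. ]
 [293.5  70.  321.5  70. ]
 [296.5  90.  322.5  90. ]
 [298.5 110.  323.5 110. ]
 [299.5 130.  325.5 130. ]
 [301.5 150.  326.5 150. ]
 [303.5 170.  328.5 170. ]]
0.066 width 0.020935833438878948
slope deg 4.583891251040187 y at .51 0.1567774103513977 y at .64 0.16720017663651265 resid 0.00021190158818671894
0.054 width 0.02170572244983811
slope deg 4.583891251040163 y at .51 0.1564637908236992 y at .64 0.16688655710881412 resid 0.0002196940032642471
((327.4526672363281, 286.6116027832031), (57.970428466796875, 62.15824890136719), 84.64318084716797) [[0.63882028 0.16865359 0.058     ]]
```

View pics/w1c.png

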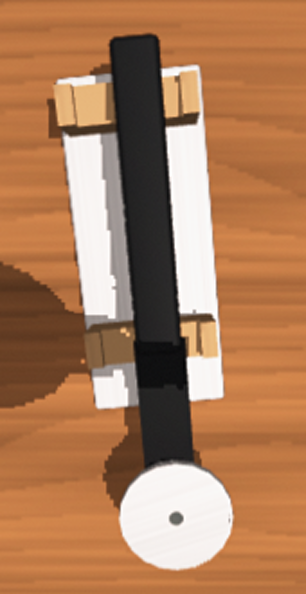

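```bash
python3 - <<'E'
from h import *
import pickle
s,ci=pickle.load(open("pics/w1.pkl","rb"))
u=np.array([np.cos(np.radians(4.58)),np.sin(np.radians(4.58))])
d=np.array([.6388,.1687])
for p in [(318,191),(305,20.5)]:
    w=onz(ci,[p],.066)[0]; print(w,(w[:2]-d)@u)
# rest plate corners at z=.010, from crop
c=[(56,80),(200,66),(224,396),(97,408)]
w=onz(ci,[(230+a/1.8,b/1.8) for a,b in c],.010);print(w, w.mean(0)); e=(w[3]-w[0]+w[2]-w[1]);print(np.degrees(np.arctan2(e[1],e[0])))
m=w.mean(0)[:2];print("rest plate centre rel disc along,across",(m-d)@u,(m-d)@np.array([-u[1],u[0]]))
for g in [.130]: print("grip",d-g*u)
E
```

```text
[0.54754133 0.16004315 0.066     ] -0.09165852329178072
[0.41515035 0.15019402 0.066     ] -0.22441321503507308
[[0.42109606 0.10745723 0.01      ]
 [0.41455423 0.18051594 0.01      ]
 [0.58576752 0.19644277 0.01      ]
 [0.59291111 0.12427585 0.01      ]] [0.50358223 0.15217295 0.01      ]
5.452925622426517
rest plate centre rel disc along,across -0.1361056974166208 -0.0056770072227179565
grip [0.50921511 0.15831937]
```

>>> servo_tool:
  series:
    - [[-0.06,-0.99,0,0,0,0],[-0.06,-0.99,0,0,0,0],[-0.06,-0.99,0,0,0,0],[-0.06,-0.99,0,0,0,0],[-0.06,-0.99,0,0,0,0],[-0.06,-0.99,0,0,0,0],[-0.06,-0.99,0,0,0,0],[-0.06,-0.99,0,0,0,0],[-0.06,-0.99,0,0,0,0],[0,0,0,0,0,0],[0,0,0,0,0,0],[0,0,0,0,0,0]]

```text
t: 5.48
tool_pos: [0.5919, -0.1898, 0.2505]
eef_rot: [-0.001, 1.0, 0.0, 0.0]
ft_force: [0.0, 0.3, 0.2]
finger_gap: 0.0854
```

```bash
python3 wl.py w2 holder_seat:.06; python3 -c "
import cv2
im=cv2.imread('pics/w2.png');cv2.imwrite('pics/w2c.png',cv2.resize(im[130:330,200:460],(780,600),interpolation=cv2.INTER_CUBIC))"
```

```text
5.475 [ 0.5919 -0.1898  0.2505] [-0.001, -0.001, 0.0, -0.001, 0.002, 0.001, 0.003]
holder_seat 0.98 (314.0, 409.6) [[ 0.8003 -0.2009  0.06  ]]
holder_seat 0.6 (314.7, 252.2) [[ 0.6272 -0.1993  0.06  ]]
```

View pics/w2.png

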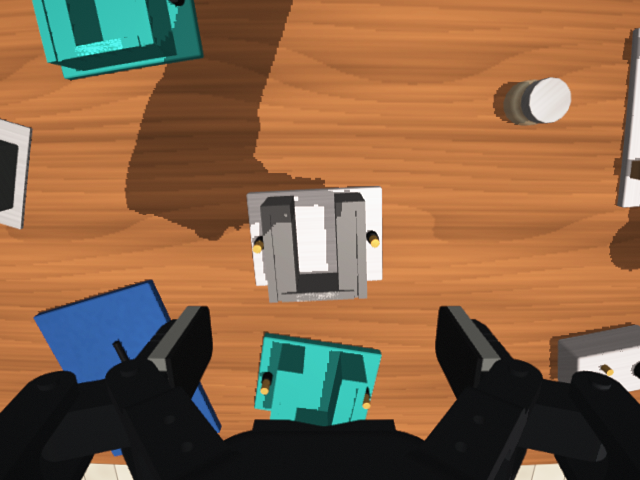

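View pics/w2c.png

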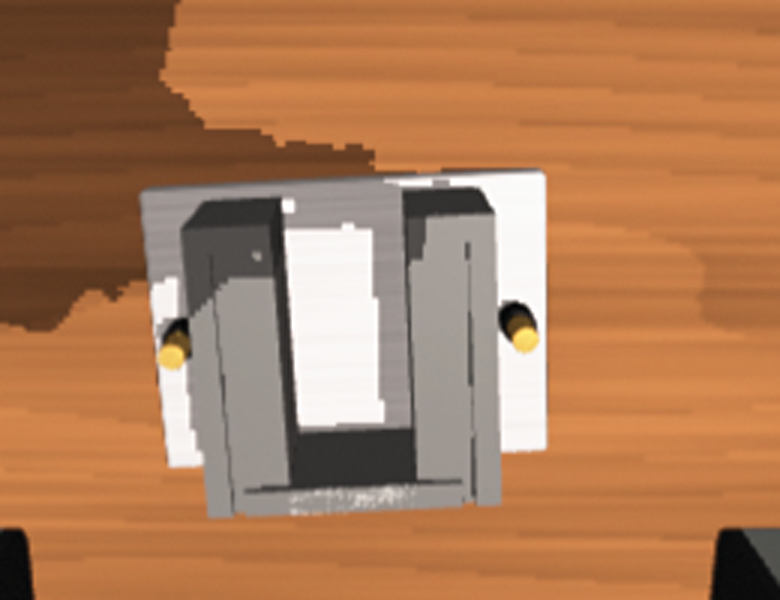

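```bash
python3 - <<'E'
from h import *
import pickle
from scipy.optimize import least_squares
s,ci=pickle.load(open("pics/w2.pkl","rb"))
# crop px (col,row), model(x,y,z rel seat).  crop left = world +y
pts=[((185,228),(-.046,.046,.003)),((495,213),(-.046,-.046,.003)),((208,517),(.046,.046,.003)),((499,505),(.046,-.046,.003)),
((282,228),(-.046,.020,.003)),((403,215),(-.046,-.020,.003)),((290,487),(.038,.020,.0)),((417,482),(.038,-.020,.0))]
px=np.array([(200+a/3,130+b/3) for (a,b),_ in pts]);M=np.array([m for _,m in pts])
w=onz(ci,px,.063);w[6:]=onz(ci,px[6:],.06);print(w.round(4))
def f(p):
    c,q=np.cos(p[2]),np.sin(p[2])
    P=np.c_[p[0]+c*M[:,0]-q*M[:,1],p[1]+q*M[:,0]+c*M[:,1],.06+M[:,2]]
    return (proj(ci,P)-px).ravel()
for loss in ("linear","soft_l1"):
    r=least_squares(f,[.62,-.19,0],x_scale=[.01,.01,.01],loss=loss);print(r.x[:2].round(4),np.degrees(r.x[2]).round(2));print(r.fun.reshape(-1,2).round(1).tolist())
E
```

```text
[[ 0.584  -0.2453  0.063 ]
 [ 0.5795 -0.1555  0.063 ]
 [ 0.6757 -0.2421  0.063 ]
 [ 0.6714 -0.1512  0.063 ]
 [ 0.584  -0.2171  0.063 ]
 [ 0.5802 -0.1821  0.063 ]
 [ 0.6667 -0.2164  0.06  ]
 [ 0.665  -0.1767  0.06  ]]
[ 0.6301 -0.1983] 2.53
[[104.5, -2.1], [-104.4, 7.4], [97.8, -1.5], [-97.1, 6.3], [42.3, -0.8], [-44.0, 5.4], [42.4, 0.5], [-42.5, 3.8]]
[ 0.6278 -0.1679] -2.84
[[144.1, 0.4], [-64.7, -0.1], [125.5, 0.4], [-69.4, -0.1], [82.2, -1.2], [-4.1, 0.8], [71.0, 0.1], [-13.9, -0.3]]
```

```bash
python3 - <<'E'
from h import *
import pickle
from scipy.optimize import least_squares
s,ci=pickle.load(open("pics/w2.pkl","rb"))
pts=[((185,228),(-.046,-.046,.003)),((495,213),(-.046,.046,.003)),((208,517),(.046,-.046,.003)),((499,505),(.046,.046,.003)),
((282,228),(-.046,-.020,.003)),((403,215),(-.046,.020,.003)),((290,487),(.038,-.020,.0)),((417,482),(.038,.020,.0))]
px=np.array([(200+a/3,130+b/3) for (a,b),_ in pts]);M=np.array([m for _,m in pts])
def f(p):
    c,q=np.cos(p[2]),np.sin(p[2])
    P=np.c_[p[0]+c*M[:,0]-q*M[:,1],p[1]+q*M[:,0]+c*M[:,1],.06+M[:,2]]
    return (proj(ci,P)-px).ravel()
for loss in ("linear","soft_l1"):
    r=least_squares(f,[.62,-.19,0],x_scale=[.01,.01,.01],loss=loss);print(r.x[:2].round(4),np.degrees(r.x[2]).round(2));print(r.fun.reshape(-1,2).round(1).tolist())
# check against top camera
from rig import optics
t=optics.camera_info("top")
P=[[-.046,-.046,.063],[-.046,.046,.063],[.046,-.046,.063],[.046,.046,.063],[.038,-.02,.06],[.038,.02,.06]]
c,q=np.cos(r.x[2]),np.sin(r.x[2])
P=np.array([[r.x[0]+c*a-q*b,r.x[1]+q*a+c*b,z] for a,b,z in P])
print(proj(t,P).round(1).tolist())
im=cv2.imread("pics/top0.png")
for p in proj(t,P): cv2.circle(im,(int(round(p[0]*1)),int(round(p[1]))),1,(0,0,255),-1)
cv2.imwrite("pics/top_chk.png",cv2.resize(im[190:280,345:450],None,fx=6,fy=6,interpolation=cv2.INTER_NEAREST))
E
```

```text
[ 0.6279 -0.1982] 2.51
[[-1.0, -0.1], [1.4, 0.5], [-0.0, 0.1], [1.0, 0.4], [-3.6, -1.4], [2.1, 1.0], [-0.1, -0.0], [0.2, -0.0]]
[ 0.6278 -0.1985] 2.77
[[-1.6, 0.0], [0.8, 0.2], [-0.1, 0.3], [0.9, 0.1], [-4.2, -1.4], [1.5, 0.8], [-0.2, -0.0], [0.1, -0.2]]
[[428.5, 255.7], [377.3, 256.9], [426.7, 204.8], [375.8, 205.9], [412.2, 209.7], [390.2, 210.2]]
```

View pics/top_chk.png

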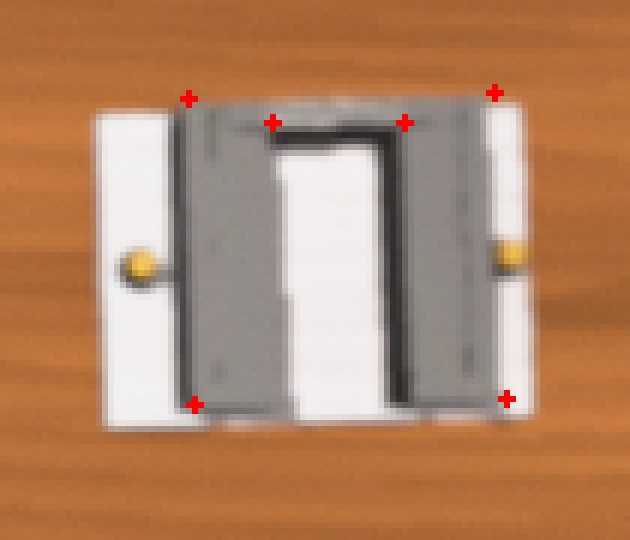

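>>> servo_tool:
  series:
    - [[0.23,0.96,0,0,0,0],[0.23,0.96,0,0,0,0],[0.23,0.96,0,0,0,0],[0.23,0.96,0,0,0,0],[0.23,0.96,0,0,0,0],[0.23,0.96,0,0,0,0],[0.23,0.96,0,0,0,0],[0.23,0.96,0,0,0,0],[0.24,0.98,0,0,0,0],[0,0,0.7,0,0,-2.3],[0,0,0.8,0,0,-2.2],[0,0,0.8,0,0,0],[0,0,0.7,0,0,0],[0,0,0,0,0,0],[0,0,0,0,0,0],[0,0,0,0,0,0]]

```text
t: 7.58
tool_pos: [0.5091, 0.1553, 0.1321]
eef_rot: [-0.039, 0.999, 0.0, 0.001]
ft_force: [-0.9, -0.1, 0.3]
finger_gap: 0.0851
```

```bash
python3 -c "
from h import *
plan([.5085,.1567,.033],184.58)"; python3 wl.py w3
```

```text
t 7.575 pos [0.5091 0.1553 0.1321] F [-0.86 -0.09  0.32] gap 0.0851
tool yaw -175.48 z [ 0.0023  0.0011 -1.    ] y [-7.880e-02  9.969e-01  9.000e-04]
shift(units, current axes) [0.018 0.035 2.476] turn [ 0.05  0.14 -0.06] shift in target axes [0.012 0.037 2.476]
7.575 [0.5091 0.1553 0.1321] [0.003, 0.001, -0.0, 0.007, 0.001, -0.003, 0.001]
```

View pics/w3.png

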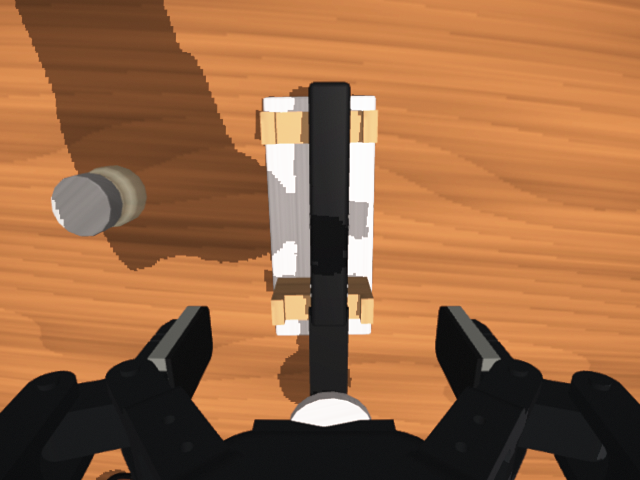

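>>> servo_tool:
  series:
    - [[0.012,0.037,0.5,0,0.14,0],[0,0,0.5,0,0,0],[0,0,0.5,0,0,0],[0,0,0.5,0,0,0],[0,0,0.3,0,0,0],[0,0,0.18,0,0,0],[0,0,0,0,0,0],[0,0,0,0,0,0]]

```text
t: 8.62
tool_pos: [0.5079, 0.1564, 0.032]
eef_rot: [-0.039, 0.999, 0.0, -0.001]
ft_force: [0.8, 0.0, -0.0]
finger_gap: 0.0853
```

```bash
python3 -c "
from h import *
plan([.5085,.1567,.033],184.58)"; python3 wl.py w4
```

```text
t 8.625 pos [0.5079 0.1564 0.032 ] F [ 0.82  0.   -0.04] gap 0.0853
tool yaw -175.49 z [-1.5e-03  2.0e-04 -1.0e+00] y [-7.860e-02  9.969e-01  3.000e-04]
shift(units, current axes) [-0.015  0.006 -0.026] turn [ 0.02 -0.08 -0.07] shift in target axes [-0.015  0.006 -0.026]
8.625 [0.5079 0.1564 0.032 ] [-0.0, -0.002, 0.001, -0.001, 0.0, -0.001, 0.0]
```

View pics/w4.png

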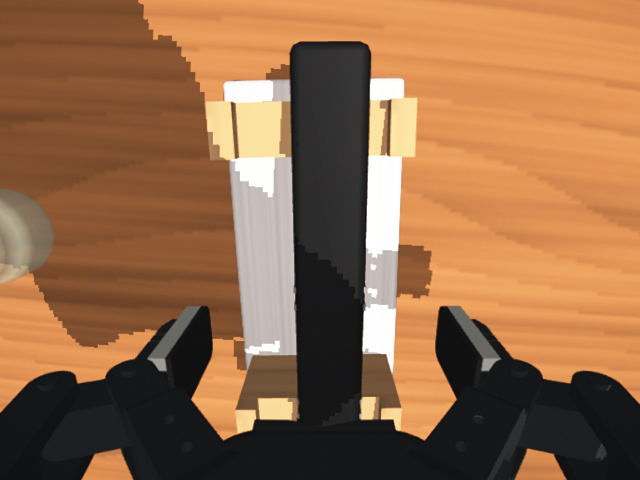

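```bash
python3 - <<'E'
from h import *
import pickle
s,ci=pickle.load(open("pics/w4.pkl","rb"))
Rm=R.from_quat(s["eef_rot"]).as_matrix()
for x in (-.011,.011):
  for z in (-.013,-.035): print("pad",x,z,proj(ci,[s["tool_pos"]+Rm@np.array([x,.0427,z])]).round(0), "centre",proj(ci,[s["tool_pos"]+Rm@np.array([x,0,z])]).round(0))
# back face of front saddle cheek top: rest x=-.099 ; plate pixel
w=onz(ci,[(250,355),(385,355)],.042);print((Rm.T@(w-s["tool_pos"]).T).T.round(4))
w=onz(ci,[(220,155),(400,155)],.042);print((Rm.T@(w-s["tool_pos"]).T).T.round(4))
w=onz(ci,[(330,42)],.066);print((Rm.T@(w-s["tool_pos"]).T).T.round(4))
E
```

```text
pad -0.011 -0.013 [[439. 354.]] centre [[328. 355.]]
pad -0.011 -0.035 [[457. 391.]] centre [[329. 392.]]
pad 0.011 -0.013 [[444. 302.]] centre [[328. 302.]]
pad 0.011 -0.035 [[465. 332.]] centre [[329. 333.]]
[[-0.0131 -0.0308 -0.0101]
 [-0.0131  0.0224 -0.0101]]
[[ 0.0639 -0.0367 -0.01  ]
 [ 0.0638  0.024  -0.0099]]
[[ 0.0939 -0.0001 -0.0339]]
```

>>> servo_tool:
  series:
    - [[0,0,0,0,0,0],[0,0,0,0,0,0],[0,0,0,0,0,0],[0,0,0,0,0,0],[0,0,0,0,0,0],[0,0,0,0,0,0],[0,0,0,0,0,0],[0,0,0,0,0,0]]
  fingers: 0
  grip_force: 70

```text
t: 9.68
tool_pos: [0.5076, 0.1565, 0.0315]
eef_rot: [-0.039, 0.999, 0.0, -0.001]
ft_force: [-2.1, 1.1, 4.4]
finger_gap: 0.0215
```

```bash
python3 -c "
from h import *
plan([.5085,.1567,.033],184.58)"; python3 wl.py w5
```

```text
t 9.675 pos [0.5076 0.1565 0.0315] F [-2.12  1.06  4.35] gap 0.0215
tool yaw -175.48 z [-2.1e-03  2.0e-04 -1.0e+00] y [-7.870e-02  9.969e-01  3.000e-04]
shift(units, current axes) [-0.023  0.004 -0.036] turn [ 0.02 -0.12 -0.06] shift in target axes [-0.023  0.004 -0.036]
9.675 [0.5076 0.1565 0.0315] [-0.001, 0.001, -0.002, 0.0, -0.001, -0.001, 0.001]
```

View pics/w5.png

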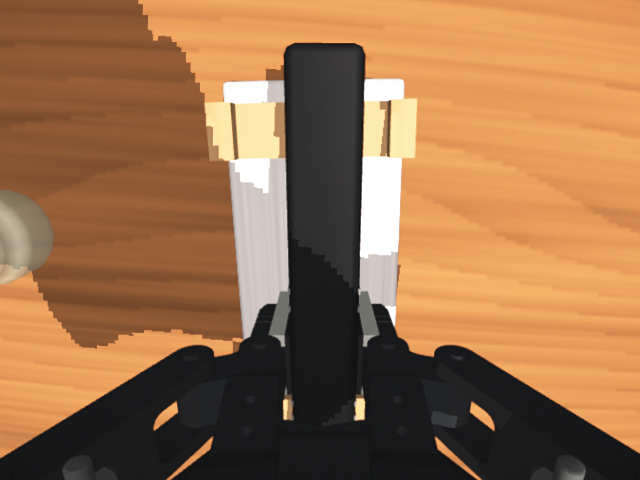

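>>> servo_tool:
  series:
    - [[0,0,-0.1,0,0,0],[0,0,-0.25,0,0,0],[0,0,-0.4,0,0,0],[0,0,-0.5,0,0,0],[0,0,-0.5,0,0,0],[0,0,-0.5,0,0,0],[0,0,-0.4,0,0,0],[0,0,-0.25,0,0,0],[0,0,-0.1,0,0,0],[0,0,0,0,0,0],[0,0,0,0,0,0],[0,0,0,0,0,0]]

```text
t: 11.22
tool_pos: [0.5074, 0.1562, 0.1507]
eef_rot: [-0.039, 0.999, -0.0, -0.002]
ft_force: [0.1, 1.0, -2.2]
finger_gap: 0.0214
```

```bash
cat > look.py <<'E'
import sys
from rig import telemetry, optics, finder
from h import *
nm=sys.argv[1]
plan([.5085,.1567,.033],184.58)
o=[]
for n in ["scene","top"]:
    im=optics.get_image(n)[:,:,::-1]; cv2.imwrite(f"pics/{nm}_{n}.png",im)
    for r in finder.regions_of("disc_center",n)[:2]:
        mk=r["mask"].astype(np.uint8); M=cv2.moments(mk,True); c=(M["m10"]/M["m00"],M["m01"]/M["m00"])
        print(n,round(float(r["confidence"]),2),np.round(c,1),[round(float(v),1) for v in r["extent"]],onz(optics.camera_info(n),[c],float(sys.argv[2])).round(4))
    x0,y0,x1,y1=[int(v) for v in sys.argv[3 if n=="scene" else 4].split(",")]
    k=cv2.resize(im[y0:y1,x0:x1],(400,400*(y1-y0)//(x1-x0)),interpolation=cv2.INTER_CUBIC); o.append(k)
H=max(k.shape[0] for k in o); cv2.imwrite(f"pics/{nm}_c.png",np.hstack([np.pad(k,((0,H-k.shape[0]),(0,0),(0,0))) for k in o]))
E
python3 look.py l1 .177 370,90,530,250 140,160,300,320
```

```text
t 11.225 pos [0.5074 0.1562 0.1507] F [ 0.08  0.98 -2.22] gap 0.0214
tool yaw -175.49 z [-3.5e-03 -7.0e-04 -1.0e+00] y [-7.870e-02  9.969e-01 -4.000e-04]
shift(units, current axes) [-0.039  0.012  2.942] turn [-0.02 -0.2  -0.07] shift in target axes [-0.029  0.011  2.942]
scene 0.65 [455.5 218.6] [442.5, 203.0, 472.0, 233.1] [[0.6437 0.1672 0.177 ]]
top 0.56 [181.  212.1] [167.0, 192.4, 199.3, 232.8] [[0.6383 0.1671 0.177 ]]
```

View pics/l1_c.png

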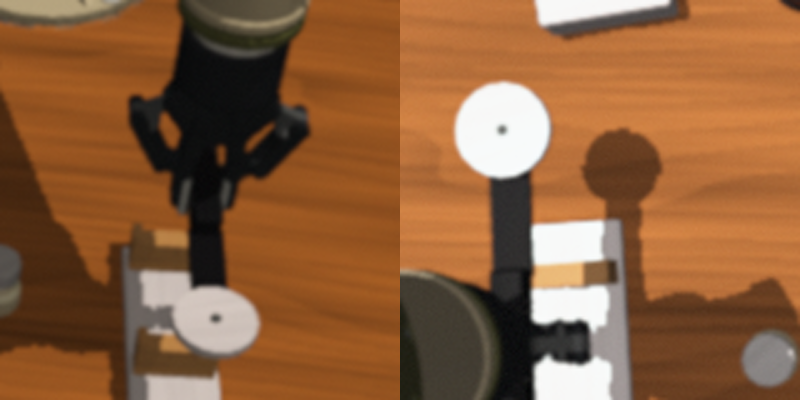

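>>> servo_tool:
  series:
    - [[0,-0.1,0,0,-0.2,0.6],[0.05,-0.25,0,0,0,0.7],[0.05,-0.4,0,0,0,0.5],[0.05,-0.55,0,0,0,0],[0.05,-0.7,0,0,0,0],[0.05,-0.83,0,0,0,0],[0.05,-0.83,0,0,0,0],[0.05,-0.83,0,0,0,0],[0.05,-0.83,0,0,0,0],[0.05,-0.83,0,0,0,0],[0.05,-0.83,0,0,0,0],[0.05,-0.7,0,0,0,0],[0.05,-0.55,0,0,0,0],[0.05,-0.4,0,0,0,0],[0.05,-0.25,0,0,0,0],[0,-0.1,0,0,0,0],[0,0,0,0,0,0],[0,0,0,0,0,0],[0,0,0,0,0,0]]

```text
t: 13.8
tool_pos: [0.4974, -0.2032, 0.1512]
eef_rot: [-0.024, 1.0, 0.0, 0.0]
ft_force: [-0.5, -0.2, -2.9]
finger_gap: 0.0213
```

```bash
python3 look.py l2 .177 170,120,330,280 330,140,490,300; python3 -c "
from h import *
plan([.496,-.2037,.15],182.6)"
```

```text
t 13.8 pos [ 0.4974 -0.2032  0.1512] F [-0.49 -0.16 -2.95] gap 0.0213
tool yaw -177.23 z [ 9.e-04  3.e-04 -1.e+00] y [-4.840e-02  9.988e-01  2.000e-04]
shift(units, current axes) [-0.71   8.974  2.958] turn [ 0.01  0.05 -1.81] shift in target axes [-0.996  8.947  2.956]
scene 0.8 [252.  189.6] [236.2, 174.0, 269.3, 202.9] [[ 0.633  -0.1953  0.177 ]]
top 0.64 [411.7 223.9] [396.1, 205.0, 432.7, 241.2] [[ 0.6287 -0.1959  0.177 ]]
t 14.0 pos [ 0.4972 -0.2037  0.1513] F [ 0.7  -0.38 -1.86] gap 0.0211
tool yaw -177.27 z [ 1.e-03  1.e-04 -1.e+00] y [-0.0476  0.9989  0.    ]
shift(units, current axes) [0.031 0.002 0.032] turn [0.   0.06 0.13] shift in target axes [0.031 0.002 0.032]
```

View pics/l2_c.png

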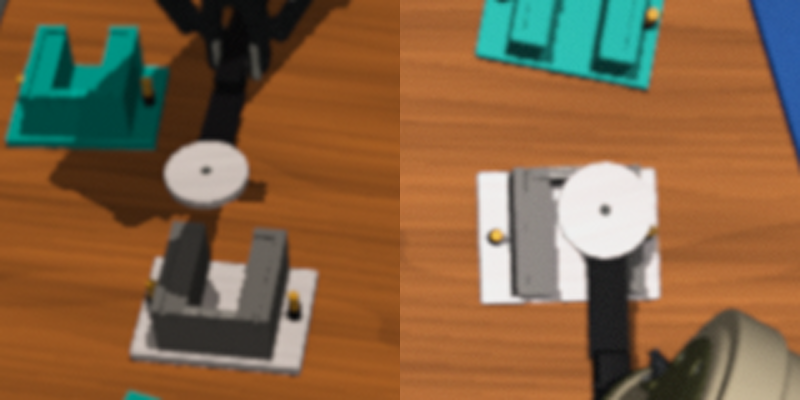

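>>> servo_tool:
  series:
    - [[0.02,0,0.15,0,0,0.1],[0.02,0,0.3,0,0,0],[0,0,0.45,0,0,0],[0,0,0.5,0,0,0],[0,0,0.45,0,0,0],[0,0,0.3,0,0,0],[0,0,0.15,0,0,0],[0,0,0.05,0,0,0],[0,0,0,0,0,0],[0,0,0,0,0,0]]

```text
t: 15.25
tool_pos: [0.4961, -0.2041, 0.0578]
eef_rot: [-0.023, 1.0, -0.0, 0.001]
ft_force: [0.0, -0.3, -3.3]
finger_gap: 0.0211
```

```bash
python3 look.py l3 .083 190,150,310,270 340,160,460,280; python3 -c "
from h import *
plan([.496,-.2037,.055],182.6)"
```

```text
t 15.25 pos [ 0.4961 -0.2041  0.0578] F [ 0.04 -0.25 -3.25] gap 0.0211
tool yaw -177.39 z [ 2.e-03 -2.e-04 -1.e+00] y [-4.56e-02  9.99e-01 -3.00e-04]
shift(units, current axes) [-0.72   8.997  0.619] turn [-0.02  0.11 -1.97] shift in target axes [-1.029  8.967  0.62 ]
scene 0.56 [256.9 222. ] [244.4, 205.2, 271.9, 237.4] [[ 0.6298 -0.1958  0.083 ]]
top 0.8 [402.6 229.9] [387.0, 214.5, 421.4, 244.0] [[ 0.6275 -0.1962  0.083 ]]
t 15.45 pos [ 0.4958 -0.204   0.0575] F [-0.54  0.38 -2.42] gap 0.0212
tool yaw -177.39 z [ 0.0014 -0.     -1.    ] y [-4.56e-02  9.99e-01 -1.00e-04]
shift(units, current axes) [-0.004  0.007  0.063] turn [-0.01  0.08  0.01] shift in target axes [-0.004  0.007  0.063]
```

View pics/l3_c.png

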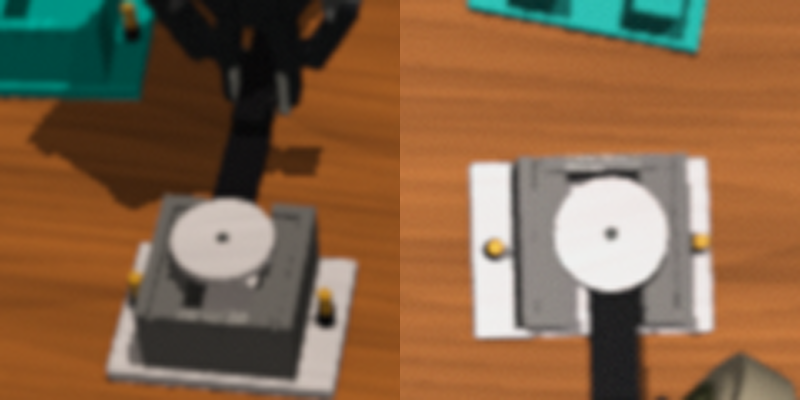

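>>> servo_tool:
  series:
    - [[0,0,0.1,0,0,0],[0,0,0.1,0,0,0],[0,0,0.06,0,0,0],[0,0,0.05,0,0,0],[0,0,0.05,0,0,0],[0,0,0.05,0,0,0],[0,0,0.05,0,0,0],[0,0,0.05,0,0,0],[0,0,0.05,0,0,0],[0,0,0.05,0,0,0],[0,0,0.05,0,0,0],[0,0,0.06,0,0,0],[0,0,0.08,0,0,0],[0,0,0,0,0,0],[0,0,0,0,0,0]]

```text
t: 17.32
tool_pos: [0.4957, -0.204, 0.0253]
eef_rot: [-0.023, 1.0, -0.0, 0.0]
ft_force: [-0.0, 0.2, -2.1]
finger_gap: 0.0211
```

```bash
python3 look.py l4 .068 190,150,310,270 340,160,460,280; python3 -c "
from h import *
plan([.496,-.2037,.0255],182.6)"
```

```text
t 17.325 pos [ 0.4957 -0.204   0.0253] F [-0.02  0.23 -2.12] gap 0.0211
tool yaw -177.39 z [ 9.e-04 -0.e+00 -1.e+00] y [-4.55e-02  9.99e-01 -1.00e-04]
shift(units, current axes) [-0.729  8.994 -0.193] turn [-0.    0.05 -1.97] shift in target axes [-1.039  8.964 -0.194]
scene 0.76 [257.1 227.9] [241.9, 211.8, 272.2, 241.4] [[ 0.6323 -0.1961  0.068 ]]
scene 0.41 [437.9 218.8] [417.0, 179.6, 459.8, 255.0] [[0.553  0.1479 0.068 ]]
top 0.76 [401.2 230.9] [386.2, 215.1, 421.3, 247.2] [[ 0.6271 -0.1961  0.068 ]]
t 17.525 pos [ 0.4958 -0.204   0.0254] F [-1.3  -0.25 -1.75] gap 0.0215
tool yaw -177.39 z [ 0.0012 -0.     -1.    ] y [-4.55e-02  9.99e-01 -1.00e-04]
shift(units, current axes) [-0.005  0.007 -0.003] turn [-0.    0.07  0.01] shift in target axes [-0.005  0.007 -0.003]
```

View pics/l4_c.png

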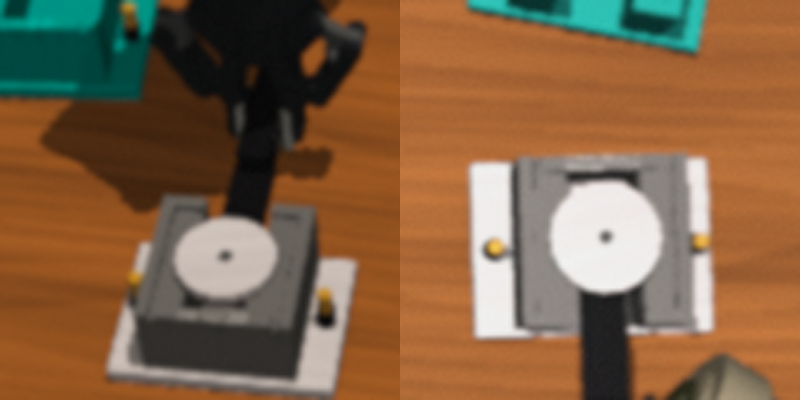

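>>> servo_tool:
  series:
    - [[0.1,0,0,0,0,0],[0.2,0,0,0,0,0],[0.3,0,0,0,0,0],[0.3,0,0,0,0,0],[0.3,0,0,0,0,0],[0.3,0,0,0,0,0],[0.3,0,0,0,0,0],[0.2,0,0,0,0,0],[0.1,0,0,0,0,0],[0,0,0,0,0,0],[0,0,-0.2,0,0,0],[0,0,-0.5,0,0,0],[0,0,-0.7,0,0,0],[0,0,-0.7,0,0,0],[0,0,-0.6,0,0,0],[0,0,-0.3,0,0,0],[0,0,0,0,0,0],[0,0,0,0,0,0]]

```text
t: 19.77
tool_pos: [0.4112, -0.2075, 0.1443]
eef_rot: [-0.023, 1.0, 0.0, -0.0]
ft_force: [1.0, 0.1, -3.4]
finger_gap: 0.0212
```

```bash
python3 look.py l5 .068 190,120,310,270 340,160,460,310; python3 -c "
from h import *
plan([.5074,.1564,.15],184.52)"
```

```text
t 19.775 pos [ 0.4112 -0.2075  0.1443] F [ 0.97  0.09 -3.42] gap 0.0212
tool yaw -177.38 z [-4.e-04  4.e-04 -1.e+00] y [-4.57e-02  9.99e-01  4.00e-04]
shift(units, current axes) [-2.847  8.983  2.785] turn [ 0.02 -0.02 -1.96] shift in target axes [-3.151  8.882  2.782]
scene 0.73 [257.3 228.1] [244.4, 213.8, 270.1, 241.7] [[ 0.6326 -0.1956  0.068 ]]
top 0.77 [401.7 230.7] [385.8, 214.7, 418.5, 245.3] [[ 0.6274 -0.1969  0.068 ]]
t 19.975 pos [ 0.4113 -0.2077  0.1444] F [-0.33  1.2  -2.04] gap 0.0209
tool yaw -177.39 z [-5.e-04  2.e-04 -1.e+00] y [-4.55e-02  9.99e-01  2.00e-04]
shift(units, current axes) [-2.815  8.983 -0.138] turn [ 0.01 -0.03 -1.91] shift in target axes [-3.113  8.884 -0.139]
```

View pics/l5_c.png

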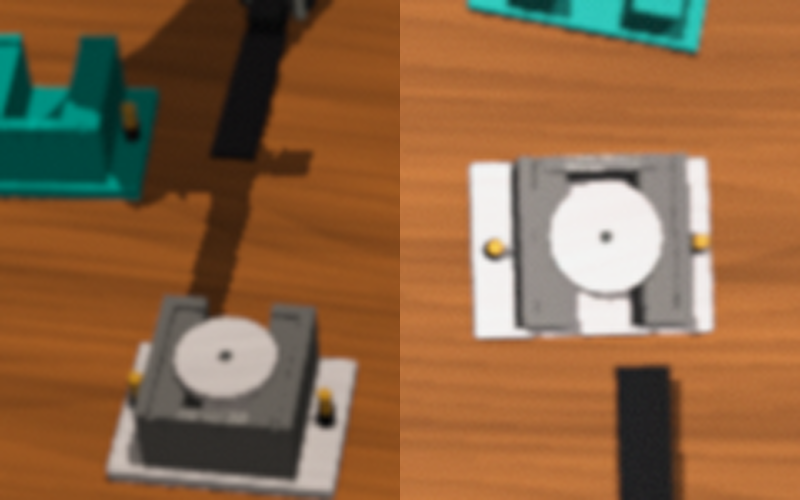

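>>> servo_tool:
  series:
    - [[0,0,0,0,0,-0.9],[0,0,0,0,0,-1.0],[-0.11,0.3,0,0,0,0],[-0.2,0.6,0,0,0,0],[-0.31,0.88,0,0,0,0],[-0.31,0.88,0,0,0,0],[-0.31,0.88,0,0,0,0],[-0.31,0.88,-0.07,0,0,0],[-0.31,0.88,-0.07,0,0,0],[-0.31,0.88,0,0,0,0],[-0.31,0.88,0,0,0,0],[-0.31,0.92,0,0,0,0],[-0.2,0.6,0,0,0,0],[-0.11,0.3,0,0,0,0],[0,0,0,0,0,0],[0,0,0,0,0,0],[0,0,0,0,0,0]]

```text
t: 22.1
tool_pos: [0.5074, 0.1547, 0.151]
eef_rot: [-0.038, 0.999, -0.0, 0.0]
ft_force: [0.2, 0.3, -1.9]
finger_gap: 0.0214
```

```bash
python3 -c "
from h import *
plan([.5076,.1565,.0315],184.52)"; python3 wl.py w6
```

```text
t 22.1 pos [0.5074 0.1547 0.151 ] F [ 0.21  0.32 -1.91] gap 0.0214
tool yaw -175.6 z [ 1.e-03 -3.e-04 -1.e+00] y [-7.670e-02  9.971e-01 -3.000e-04]
shift(units, current axes) [-0.006  0.045  2.986] turn [-0.02  0.06 -0.12] shift in target axes [-0.009  0.044  2.986]
22.1 [0.5074 0.1547 0.151 ] [-0.002, 0.001, -0.004, -0.003, -0.001, 0.0, -0.0]
```

View pics/w6.png

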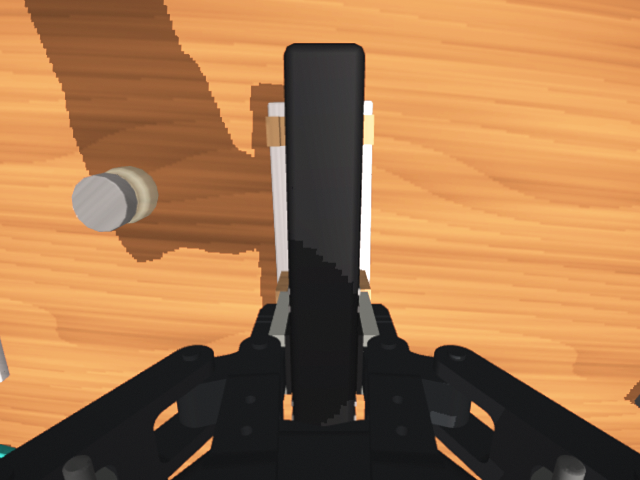

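>>> servo_tool:
  series:
    - [[0,0.044,0.2,0,0,-0.1],[0,0,0.4,0,0,0],[0,0,0.6,0,0,0],[0,0,0.6,0,0,0],[0,0,0.4,0,0,0],[0,0,0.25,0,0,0],[0,0,0.15,0,0,0],[0,0,0.1,0,0,0],[0,0,0.1,0,0,0],[0,0,0.08,0,0,0],[0,0,0.05,0,0,0],[0,0,0.03,0,0,0],[0,0,0,0,0,0],[0,0,0,0,0,0]]

```text
t: 23.9
tool_pos: [0.5074, 0.1578, 0.0326]
eef_rot: [-0.04, 0.999, 0.0, 0.001]
ft_force: [0.0, 0.2, -2.4]
finger_gap: 0.0214
```

```bash
python3 -c "
from h import *
plan([.5076,.1565,.0315],184.52)"; python3 look.py l6 .068 390,140,490,270 150,190,280,360
```

```text
t 23.9 pos [0.5074 0.1578 0.0326] F [ 0.01  0.19 -2.38] gap 0.0214
tool yaw -175.39 z [ 1.1e-03  1.0e-04 -1.0e+00] y [-0.0803  0.9968  0.    ]
shift(units, current axes) [-0.002 -0.033  0.027] turn [0.   0.07 0.09] shift in target axes [-0.002 -0.033  0.027]
t 23.9 pos [0.5074 0.1578 0.0326] F [ 0.01  0.19 -2.38] gap 0.0214
tool yaw -175.39 z [ 1.1e-03  1.0e-04 -1.0e+00] y [-0.0803  0.9968  0.    ]
shift(units, current axes) [-0.025 -0.03  -0.01 ] turn [0.   0.07 0.03] shift in target axes [-0.025 -0.03  -0.01 ]
scene 0.72 [257.7 227.9] [245.6, 213.0, 273.4, 240.9] [[ 0.632  -0.1949  0.068 ]]
scene 0.28 [444.1 233.5] [437.2, 193.6, 452.1, 271.2] [[0.5883 0.1614 0.068 ]]
top 0.86 [401.4 230.7] [386.9, 215.5, 424.0, 244.7] [[ 0.6274 -0.1964  0.068 ]]
```

View pics/l6_c.png

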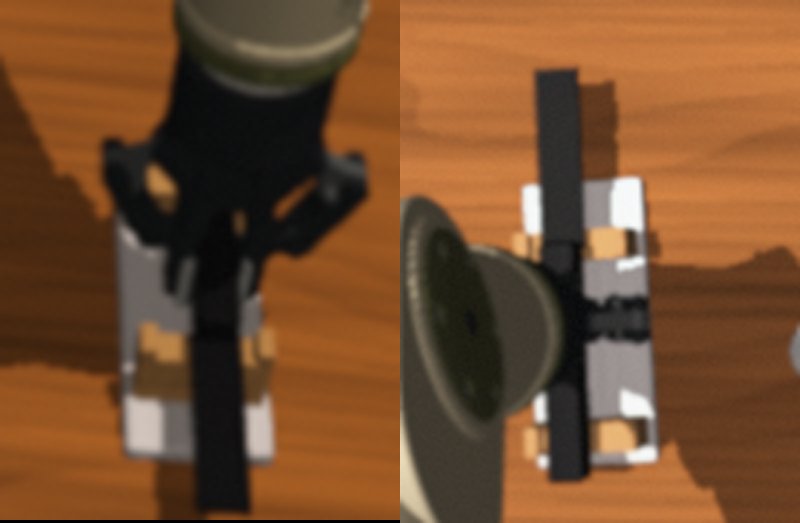

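>>> servo_tool:
  series:
    - [[0,-0.03,0.02,0,0,0.1],[0,0,0.02,0,0,0],[0,0,0.01,0,0,0],[0,0,0,0,0,0],[0,0,0,0,0,0]]

```text
t: 24.72
tool_pos: [0.5075, 0.1566, 0.0315]
eef_rot: [-0.039, 0.999, 0.0, 0.001]
ft_force: [-4.9, -2.0, 10.3]
finger_gap: 0.0212
```

>>> servo_tool:
  series:
    - [[0,0,-0.01,0,0,0],[0,0,0,0,0,0],[0,0,0,0,0,0],[0,0,0,0,0,0],[0,0,0,0,0,0],[0,0,0,0,0,0],[0,0,0,0,0,0]]
  fingers: 100

```text
t: 25.6
tool_pos: [0.5074, 0.1566, 0.0309]
eef_rot: [-0.039, 0.999, -0.0, 0.0]
ft_force: [-1.2, -0.2, -0.3]
finger_gap: 0.0855
```

```bash
python3 wl.py w7
```

```text
25.6 [0.5074 0.1566 0.0309] [0.0, -0.0, -0.001, -0.001, 0.002, -0.002, 0.001]
```

View pics/w7.png

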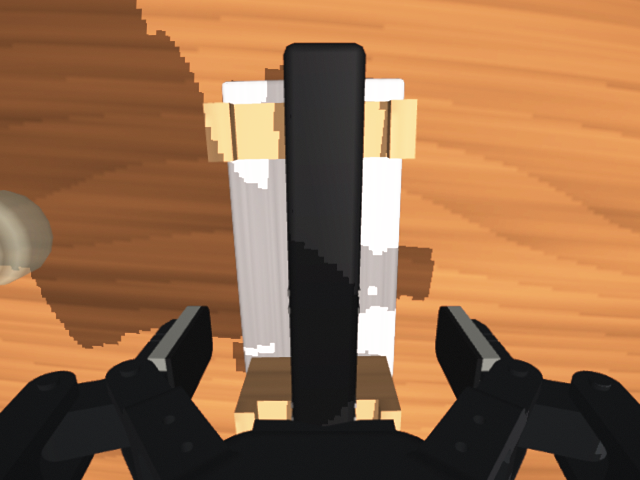

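Paddle lies in the saddles (handle end at (325,43), same as right after the original grip), fingers clear on both sides. Raise and check.

>>> servo_tool:
  series:
    - [[0,0,-0.2,0,0,0],[0,0,-0.5,0,0,0],[0,0,-0.8,0,0,0],[0,0,-0.9,0,0,0],[0,0,-0.9,0,0,0],[0,0,-0.9,0,0,0],[0,0,-0.6,0,0,0],[0.5,0,-0.3,0,0,0],[0,0,0,0,0,0],[0,0,0,0,0,0],[0,0,0,0,0,0]]

```text
t: 27.02
tool_pos: [0.4874, 0.1549, 0.2342]
eef_rot: [-0.039, 0.999, -0.0, 0.0]
ft_force: [-0.5, 0.5, -0.5]
finger_gap: 0.0853
```

```bash
python3 wl.py w8; python3 look.py l7 .068 190,100,490,360 160,90,460,350; python3 - <<'E'
from rig import finder
import numpy as np
for n in ("scene",):
  for q in ["coil","jar","box"]:
    print(q,[(np.round(d["at"],1).tolist(),round(float(d["confidence"]),2)) for d in finder.mark_of(q,n)][:2])
E
```

```text
27.025 [0.4874 0.1549 0.2342] [-0.002, 0.001, -0.0, -0.001, 0.002, 0.002, -0.002]
t 27.075 pos [0.4874 0.1548 0.2342] F [0.72 1.08 0.01] gap 0.0855
tool yaw -175.51 z [-0.e+00 -6.e-04 -1.e+00] y [-7.840e-02  9.969e-01 -6.000e-04]
shift(units, current axes) [-0.531  0.008  5.029] turn [-0.03 -0.   -0.09] shift in target axes [-5.300e-01  4.000e-03  5.029e+00]
scene 0.64 [257.3 228.1] [242.9, 212.1, 271.4, 243.0] [[ 0.6327 -0.1955  0.068 ]]
top 0.91 [401.6 230.6] [388.7, 212.2, 422.4, 245.4] [[ 0.6276 -0.1968  0.068 ]]
coil [([328.9, 338.7], 0.93)]
jar [([211.2, 368.2], 0.7)]
box [([332.7, 423.3], 0.75)]
```

View pics/l7_c.png

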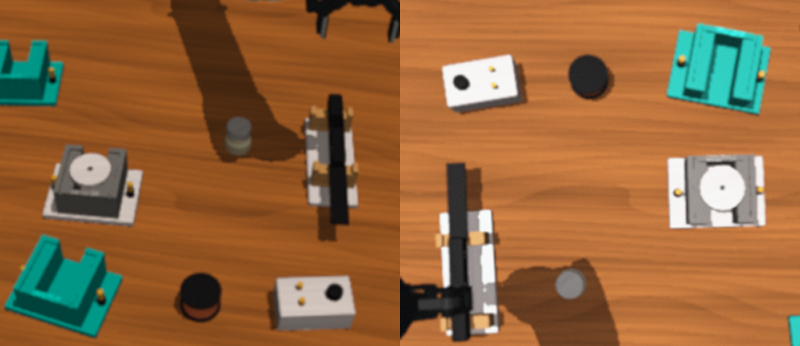

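View pics/w8.png

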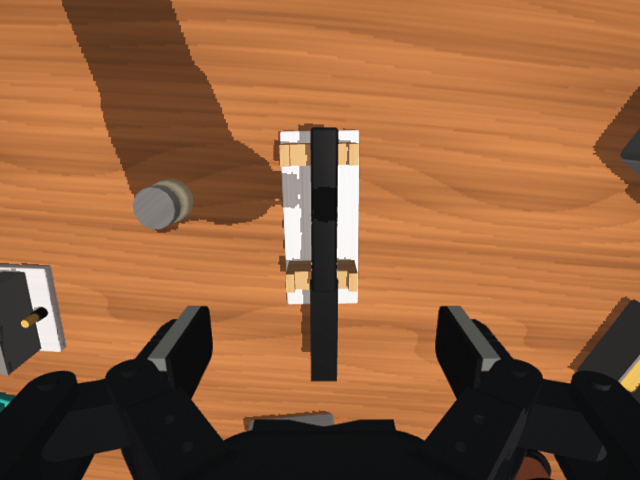

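```bash
python3 -c "
from rig import finish_job
print(finish_job())"
```

```text
the job is handed in; nothing more can be done
None
```

I carried the disc on the paddle to the grey holder (not the turquoise look-alikes) and lowered it into the recess. I then drew the paddle out through the slot, laid it back on its rest, let go and moved the arm clear. The job was handed in at about 27 s of the 67 s allowed.

What the last checks showed:
- **Disc:** it lies flat in the recess, free of the paddle. The top camera puts it about 1 mm from the recess centre. The scene camera reads it about 5 mm farther out in x, but its earlier readings were high in x too.
- **Paddle:** it lies in both saddles with the blade pointing as before. It is about 2 mm sideways of where it first lay, because the fingers centred it when they closed. When I set it down, the wrist force rose briefly to about 10 N.
- **Bystanders:** the coil, jar and box show no real movement, with their image marks within about 2.5 pixels of the start.
- **Arm:** it ended above the rest, gripper open and touching nothing, with the force near zero.

No check failed. The one disagreement was a 1–2 mm offset between the wrist and top cameras on the holder's position, which is within the calibration accuracy.

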